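# Cap the leaf reader and hold its filter knob at the third click

## Task

Take the tabbed grey cap from its sloping rest and set it rim down, flat and fully home, in the round measuring well of the leaf-sample reader, and let go of it. Then turn the reader's spring-return filter knob clockwise, counting the clicks, to its third stop, without running on to the fourth, and hold it there: the knob springs back if released, so finish with the gripper still holding it steady at the third stop. Leave the cap seated and the other things on the bench where they are.

Things in the scene. Friction and masses are not known exactly. Their poses are not given: they have to be found in the camera images.
- cap: Grey plastic cap, 70 g: round cup 46 mm across, 20 mm high, open at the rim, with a flat handle tab on its closed side, 26 mm (x) by 14 mm thick (y), 20 to 50 mm above the rim plane; grip it about 42 mm up, across the 14 mm. Origin: centre of the rim plane; z points from rim to tab. It starts rim-against-slope on the rest, z leaning 30 degrees from vertical to the rest's -x.
- rest: Aluminium sloping rest, fixed, base 100 x 80 mm, 56 mm high at the back; its 30 degree slope faces its own -x, roughly the robot. The cap lies centred on it, kept from sliding by two 8 mm high steel pins at the lower side. Origin: centre of the underside, z up, y across the slope.
- reader: Leaf-sample reader, fixed: white box 180 mm (x) by 300 mm (y) by 60 mm high, display on its -x face; in its flat deck the well at y = +75 mm, on it the filter knob at y = -75 mm. Origin: centre of the underside, z up.
- well (a point): Centre of the floor of the round well in the reader's deck, 50 mm above the bench. The well is 50 mm across and 10 mm deep, with a 3 mm chamfer at its mouth (deck at 60 mm). The seated cap's origin lies at this point (2 mm of play all round).
- knob_bar: Black filter knob: disc 48 mm across, 4 mm thick, with a grip bar 44 mm long (x), 13 mm thick (y), 4 to 36 mm above the origin; disc and bar turn together. Origin: on the turning axis at the disc's underside, 62 mm above the bench; z up, x along the bar to its white index line. Grip the bar across its 13 mm about 27 mm up. At home x is 0.6 rad anticlockwise of the reader's x.
- filter_knob (a joint): Knob angle, rad: 0 at home (end stop), growing clockwise from above. Stops every 0.4: first 0.4, second 0.8, third 1.2, then 1.6 and 2.0. Turning takes 0.03 to 0.15 N m: resistance jumps on leaving a stop and falls off half-way to the next. The return spring beats the clicks: let go, it runs home.
- jar: closed glass sample jar, 50 mm across, 75 mm high, standing between the rest and the reader, a little beyond them. Bystander; leave it. Origin: centre of its underside.
- dish: shallow glass dish, 84 mm across, 14 mm high, nearer the robot. Bystander; leave it. Origin: centre of its underside.
- brush: small hand brush lying near the left. Bystander; leave it. Origin: centre of its underside.
- mortar: white ceramic mortar, 100 mm across, 60 mm high, at the left. Bystander; leave it. Origin: centre of its underside.
- beaker: glass beaker, 64 mm across, 85 mm high, at the left. Bystander; leave it. Origin: centre of its underside.
- carton: small cardboard carton 70 x 110 x 45 mm, near right. Bystander; leave it. Origin: centre of its underside.
Not all that is in view belongs to the job. There is more than one size of the cap; the job needs the largest.

How it is judged (in metres and radians):
On the way, in this order (a step that is already met when the one before it is completed fails the run):
1. the cap sits in the well, rim down and fully home, let go, with the knob not yet turned (horizontal distance between cap and well below 0.004 m and z of cap in the frame of well below 0.0025 m and angle between cap's own z axis and vertical below 0.09 rad and contact force between cap and the arm below 0.3 N and contact force between cap and the fingers below 0.3 N and value of joint filter_knob below 0.2 rad), for 0.3 s.
2. the gripper turns the knob onto its first stop (value of joint filter_knob above 0.3 rad and contact force between the fingers and knob_bar above 0.5 N).
At the end, for the whole second after the job is handed in: Ends holding: the fingers press on the knob (over 1 N) and keep it still at the third stop (1.2 rad, within 0.14; its spring would run it home), the cap untouched in the well, rim down (within 4 mm of centre, 2.5 mm of fully home, 0.09 rad of flat) (horizontal distance between cap and well below 0.004 m and z of cap in the frame of well below 0.0025 m and angle between cap's own z axis and vertical below 0.09 rad and contact force between cap and the arm below 0.3 N and contact force between cap and the fingers below 0.3 N and value of joint filter_knob between 1.06 and 1.34 rad and velocity of joint filter_knob between -0.15 and 0.15 rad/s and contact force between the fingers and knob_bar above 1 N); the arm keeps its last pose, push and grip.
It fails at once if the knob is turned past the third stop, over the hump to the fourth (value of joint filter_knob above 1.42 rad).
It fails at once if another thing on the bench is moved by more than 25 mm (distance of any of jar, dish, brush, mortar, beaker, carton from where it was at the start of the episode above 0.025 m).
It also fails if it takes over 58 s, if anything falls off the work surface, if the arm or the gripper's body presses on something with over 40 N, if the wrist force passes 120 N, or if a joint passes its speed limit or range.

## Robot

A 6-joint arm with a two-finger parallel gripper is mounted at the origin on the work surface. World frame = base frame: x ahead of the robot, y to its left, z up, the work surface at z = 0. Lengths are in mm, angles in rad, forces in N, time in s.
With the tool pointing down it reaches from about 325 to 775 mm from the base axis. Payload 5.5 kg.
Tool frame: the origin (TCP) lies at the very end of the fingers, on their centre line; the grasp point (between the pads) lies 19 mm behind it; x points along the fingers, y is the direction in which the jaws open and shut, and the axes are right-handed (so a half turn about x gives the same grasp; the last joint's range is limited). The gripper opens to 88 mm and grips with 3 to 60 N. Pads are 20 mm wide; open, the fingers measure 115 mm over their backs; the gripper's body (75 mm by 178 mm) begins 61 mm behind the grasp point.
Start: joints at [-1.393, 0.091, 1.231, -0, 1.82, -0.057], TCP at [139.588, -583.551, 222.631] pointing down, gripper open.
Joint ranges: [-2.87, 2.87], [-0.86, 2.18], [0.17, 2.46], [-1.51, 4.65], [0.06, 2.69], [-2.65, 2.65]. Speed limits (rad/s): [2.57, 2.57, 3.01, 3.14, 3.14, 3.14].

## Interface

Orientations are given as a rotation vector (axis times angle).
In Python, from rig import get_state, snapshot, camera_info, sign_off gives the robot as it stands. The module is installed in compiled form; this text tells all that it offers.
- The arm moves only by the shell command python3 -m handwheel 'ROWS' [FORCE]. ROWS is text: rows parted by semicolons, each of 7 numbers parted by spaces: the shift along the tool's x, y, z in cm, then the turn, a rotation vector about the tool's x, y, z in degrees, then the closure, from -1 (fully open) to 1 (shut). In form: tx ty tz wx wy wz gripper; .... A call has exactly 5 rows; each row is the pose to reach, as a shift and turn from the pose commanded when the call began, along the tool's axes at that moment; what a row does not reach only later rows make up. A row lasts 1/8 s, in which the tool goes at most 62.5 mm and 10.7 degrees, less where a joint would pass 70% of its speed; a pose out of reach is approached as far as the arm can. A call with a gripper value outside its range is refused whole. The fingers move at their own pace and stop on an object; FORCE is the grip in N (left out, the last holds). Time passes only in rows, so rows that repeat a pose let the fingers close, or fill a call up. It gives the time, the measured TCP pose, the force and the opening at its end, in the units of the state.
- get_state(): the state, without advancing time (a new reading comes with each control period).
- snapshot(name): name is "scene" or "side" or "wrist"; returns the picture (480x640x3 uint8, red, green, blue); there is no depth.
- camera_info(name): a dict with "camera_matrix" (3x3 intrinsics, pixels), "camera_from_world" (4x4, takes a point from world to camera coordinates). Camera axes: x right, y up, looking along -z (the intrinsics and any distortion apply to the point x, -y, -z); pixel columns grow to the right and rows downward; lengths in mm; the calibration is good to about 2 mm. The wrist camera is an equidistant fisheye: a pixel r from the principal point sees the ray r / f radians off the axis. A picture is of the moment at which its call begins: read the wrist's pose just before it. camera_info takes no time and is no camera call; for the wrist camera it gives the pose at the moment of the call.
- sign_off(): hands the job in, once; it reports no verdict.
The state is a dict: "time_s": time; "q": joint angles; "joint_velocities": joint speeds; "joint_torque": joint torques, N m; "position": TCP position; "orientation": TCP orientation; "force": force on the tool from outside, world axes, zero at the start; "moment": the same for the moment, N m; "gripper_width": opening from 0.0 (shut) to 1.0 (fully open).
Only numpy, scipy, OpenCV 4.12 (cv2) and the standard library are available. Lean on these libraries where they do the work, as an engineer would, in place of code of your own. Each camera call takes 0.05 s, during which the arm holds its last target.

## Working session

There is one attempt and no reset: what is moved stays moved. The work goes in short steps, Python scripts to look and compute and a shell command to move; the robot and the scene stay as the last step left them, time stands still between calls to the robot, and variables do not carry over. Pictures are saved under pics/ and viewed, and the job is handed in when it is done.

```bash
ls; mkdir -p pics
python3 - <<'E'
from rig import *
import cv2
s=get_state();print(s)
for n in ["scene","side","wrist"]:
    ci=camera_info(n);print(n,ci)
    cv2.imwrite(f"pics/{n}0.png",cv2.cvtColor(snapshot(n),cv2.COLOR_RGB2BGR))
E
```

```text
pics
{'time_s': 0.0, 'q': array([-1.39268157e+00,  9.18642773e-02,  1.23186182e+00, -2.49163608e-05,
        1.81979968e+00, -5.66675613e-02]), 'joint_velocities': array([ 5.48942839e-04, -7.83587509e-04, -2.68990226e-04, -7.46141879e-04,
       -5.62573676e-04, -4.24245698e-05]), 'joint_torque': array([ 1.04677212e-03, -4.46450794e+01, -4.06442606e+01,  6.98261987e-02,
        2.93404539e-02, -1.50965361e-04]), 'position': array([ 139.53586757, -583.24865462,  221.51722737]), 'orientation': array([ 2.09760536,  0.24942518, -2.09790408]), 'force': array([-0.19388018, -0.59803347,  0.38666815]), 'moment': array([-0.03250194, -0.00858342, -0.01408227]), 'gripper_width': 1.003251138581399}
scene {'camera_matrix': array([[613.5023248 ,   0.        , 317.75053566],
       [  0.        , 613.5023248 , 239.57159333],
       [  0.        ,   0.        ,   1.        ]]), 'camera_from_world': array([[ 8.47071789e-01,  5.31478278e-01, -4.73343540e-04,
        -4.28594993e+02],
       [-3.44614780e-01,  5.49925729e-01,  7.60803751e-01,
         1.17616749e+02],
       [ 4.04610971e-01, -6.442922
[... 520 characters left out ...]
210411e-01,  8.08419436e-01,  5.69900965e-01,
        -1.28262339e+03],
       [ 0.00000000e+00,  0.00000000e+00,  0.00000000e+00,
         1.00000000e+00]])}
wrist {'camera_matrix': array([[371.64829954,   0.        , 326.67191251],
       [  0.        , 371.64829954, 239.71526326],
       [  0.        ,   0.        ,   1.        ]]), 'camera_from_world': array([[ 2.33174270e-01, -9.72433691e-01, -1.57388052e-03,
        -5.99209415e+02],
       [ 9.30000432e-01,  2.23471755e-01, -2.91821127e-01,
         3.65882102e+01],
       [ 2.84128414e-01,  6.65814687e-02,  9.56471616e-01,
        -3.90529799e+02],
       [ 0.00000000e+00,  0.00000000e+00,  0.00000000e+00,
         1.00000000e+00]])}
```

View pics/scene0.png

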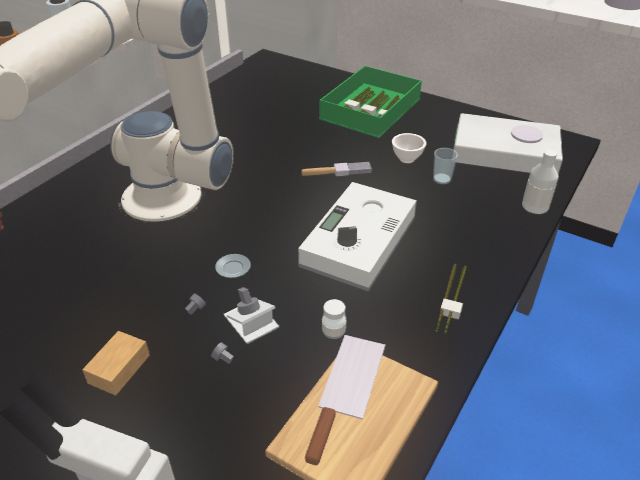

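View pics/side0.png

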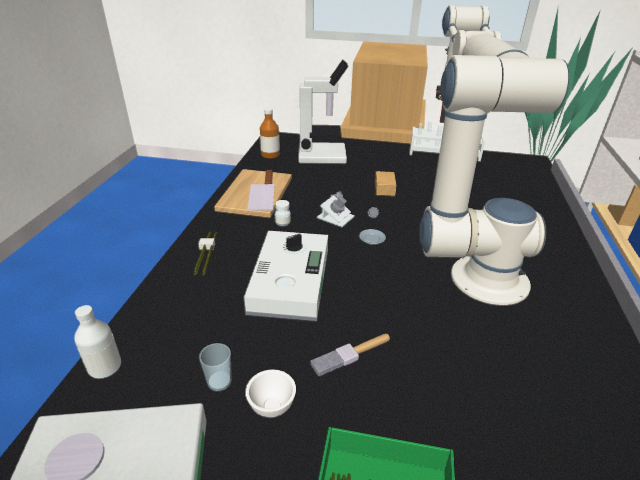

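View pics/wrist0.png

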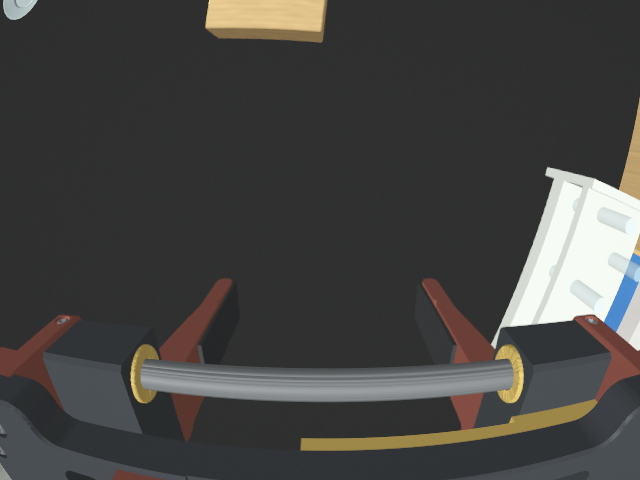

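The scene view shows three tabbed grey caps: one on the rest at (248,303), and loose ones at (195,303) and (222,352). The reader is at (358,232) with its knob at (347,236) and its well at (373,205). By the description I want the one on the rest, and I'll check that in a crop.

Run:
```python
import cv2
a=cv2.imread("pics/scene0.png")
cv2.imwrite("pics/s_cap.png",cv2.resize(a[250:375,160:320],None,fx=5,fy=4.8,interpolation=cv2.INTER_CUBIC)[:600])
cv2.imwrite("pics/s_rd.png",cv2.resize(a[175:295,290:430],None,fx=5,fy=5,interpolation=cv2.INTER_CUBIC))
b=cv2.imread("pics/side0.png")
cv2.imwrite("pics/d_all.png",cv2.resize(b[180:330,230:390],None,fx=4,fy=4,interpolation=cv2.INTER_CUBIC))
```

```text
(no output)
```

View pics/s_cap.png

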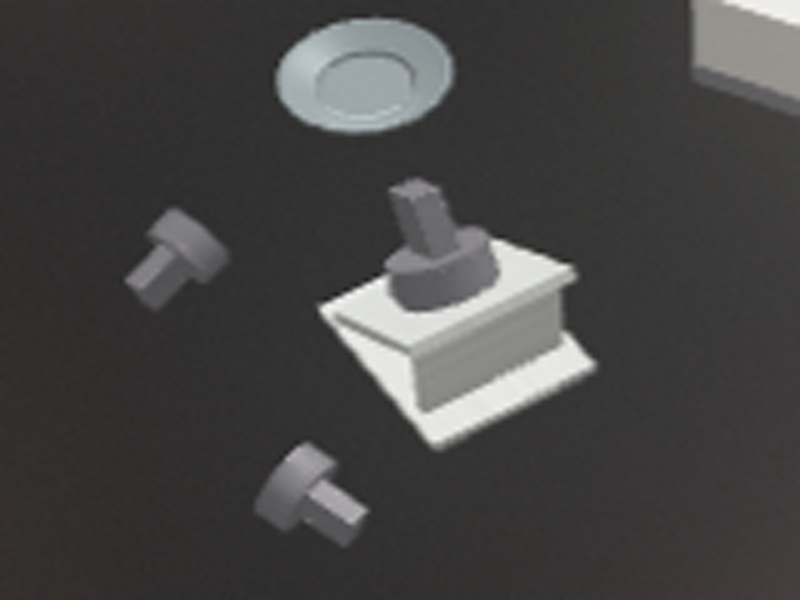

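View pics/s_rd.png

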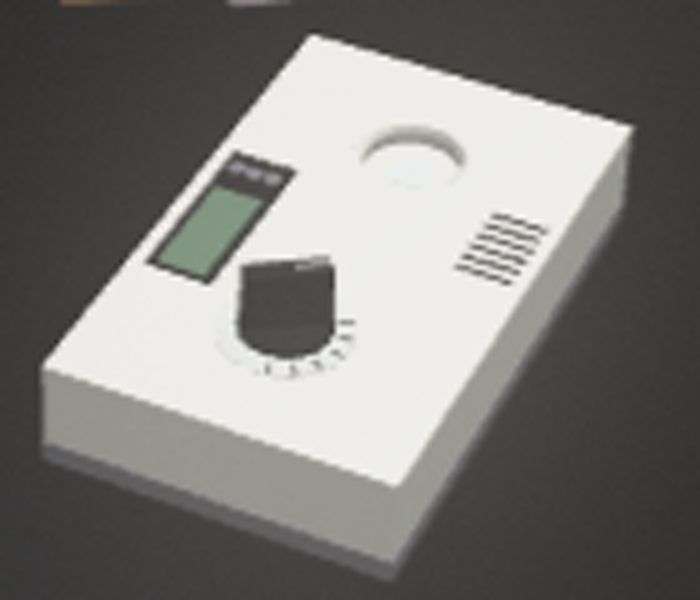

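View pics/d_all.png

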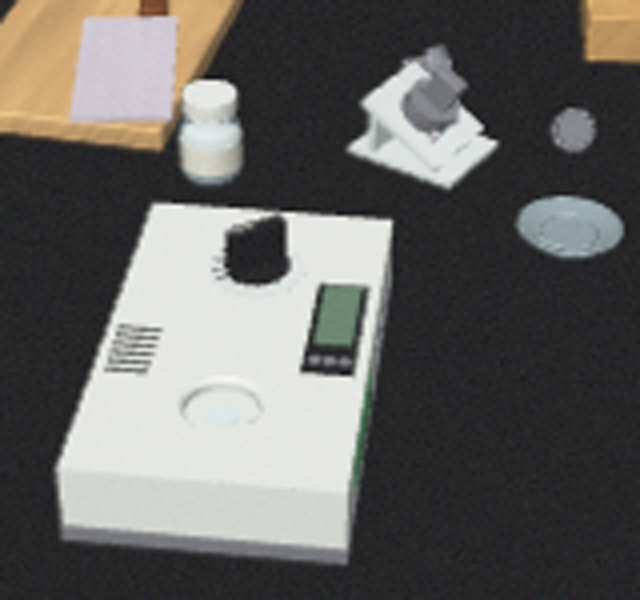

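```bash
cat > h.py <<'E'
import numpy as np, cv2
from scipy.optimize import least_squares
from scipy.spatial.transform import Rotation as R
from rig import *
def proj(ci,P):
    P=np.atleast_2d(P); T=ci["camera_from_world"];K=ci["camera_matrix"]
    c=P@T[:3,:3].T+T[:3,3]; c=c*[1,-1,-1]
    if ci.get("fish"):
        r=np.hypot(c[:,0],c[:,1]);th=np.arctan2(r,c[:,2]);d=c[:,:2]/np.maximum(r,1e-9)[:,None]*th[:,None]
    else: d=c[:,:2]/c[:,2:]
    return d*[K[0,0],K[1,1]]+[K[0,2],K[1,2]]
def pose2(x,y,a,p):
    p=np.atleast_2d(p).astype(float);c,s=np.cos(a),np.sin(a)
    return np.c_[x+c*p[:,0]-s*p[:,1],y+s*p[:,0]+c*p[:,1],p[:,2]]
def fit2(obs,x0):
    # obs: list of (ci, model pts, pix)
    f=lambda v:np.concatenate([(proj(ci,pose2(*v,m))-np.array(px)).ravel() for ci,m,px in obs])
    r=least_squares(f,x0,x_scale=[100,100,1],loss='soft_l1',f_scale=2);return r.x,f(r.x)
E
python3 - <<'E'
from h import *
S=camera_info("scene");D=camera_info("side")
dk=[[-90,150,60],[90,150,60],[90,-150,60],[-90,-150,60]]
sp=[(352.4,182),(416.6,200.4),(369.6,272.4),(298.6,248.4)]
dp=[(317.5,303),(244.2,296.5),(268,231),(328,234.5)]
x,r=fit2([(S,dk,sp),(D,dk,dp)],[500,0,0]);print("reader",x,r.round(1))
w=pose2(*x,[[0,75,50],[0,-75,62]]);print(w)
print(proj(S,pose2(*x,[[0,75,60],[0,-75,98]])),proj(D,pose2(*x,[[0,75,60],[0,-75,98]])))
rs=[[50,-40,0],[50,40,0],[-50,-40,3]]
x,r=fit2([(S,rs,[(247.4,343.3),(279.4,326.3),(224,313.8)])],[450,-300,0]);print("rest",x,r.round(1))
print(pose2(*x,[[0,0,0]]))
b=cv2.imread("pics/side0.png")
cv2.imwrite("pics/d_cap.png",cv2.resize(b[180:240,305:385],None,fx=9,fy=9,interpolation=cv2.INTER_CUBIC))
E
```

```text
reader [5.51268113e+02 1.20871975e+02 8.99063735e-02] [-0.7  0.  -0.7  0.  -0.2  0.2 -0.5  0.  -1.   0.2 -0.3  0.8 -0.2 -0.3
 -0.6  0.5]
[[544.5342153  195.56906115  50.        ]
 [558.00201049  46.17488961  62.        ]]
[[371.85869387 206.6262343 ]
 [347.32869571 228.66967988]] [[285.02820162 280.72343578]
 [293.48764719 236.26454477]]
rest [ 4.81451313e+02 -2.32755380e+02 -3.84259459e-01] [ 0.1 -0.   0.   0.1 -0.1 -0.1]
[[ 481.45131294 -232.75538033    0.        ]]
```

View pics/d_cap.png

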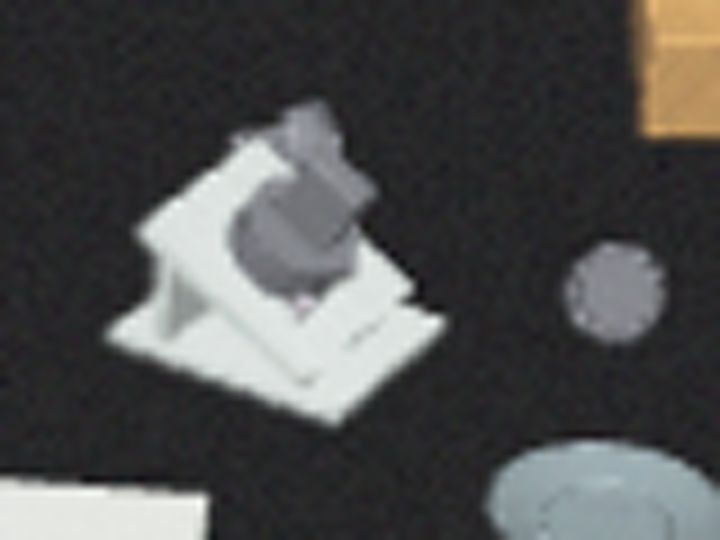

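Run:
```python
from h import *
S=camera_info("scene");D=camera_info("side")
rs=[[50,-40,0],[50,40,0],[-50,-40,3],[50,-40,56],[50,40,56]]
rd=[[50,40,0],[-50,40,0],[-50,-40,3],[50,40,56]]
rs=rs[:3];rd=rd[:3]
x,r=fit2([(S,rs,[(247.4,343.3),(279.4,326.3),(224,313.8)]),(D,rd,[(316.7,217.8),(342.6,227.2),(354.7,215.8)])],[450,-300,0]);print("rest",x,r.round(1))
# cap model in rest frame
a=np.radians(30); zc=np.array([-np.sin(a),0,np.cos(a)]); xc=np.array([np.cos(a),0,np.sin(a)]);yc=np.array([0,1,0])
t=np.linspace(0,2*np.pi,60)
def cap(o):
    pts=[]
    for h in(0,20): pts.append(o+23*np.cos(t)[:,None]*xc+23*np.sin(t)[:,None]*yc+h*zc)
    for h in(20,50):
        pts.append(np.array([o+sx*xc+sy*yc+h*zc for sx,sy in[(-13,-7),(13,-7),(13,7),(-13,7),(-13,-7)]]))
    return pts
for n,ci,cr,f in(("scene",S,(250,350,200,300),7),("side",D,(180,240,305,385),9)):
    im=cv2.imread(f"pics/{n}0.png")[cr[0]:cr[1],cr[2]:cr[3]]
    im=cv2.resize(im,None,fx=f,fy=f,interpolation=cv2.INTER_CUBIC)
    for zo in (32,):
      for p in cap(np.array([0,0,zo])):
        q=((proj(ci,pose2(*x,p))-[cr[2],cr[0]]+.5)*f).astype(int)
        cv2.polylines(im,[q.reshape(-1,1,2)],False,(0,255,0),1)
    for c in [[50,-40,0],[50,40,0],[-50,40,0],[-50,-40,0],[50,-40,56],[50,40,56]]:
        q=((proj(ci,pose2(*x,c))[0]-[cr[2],cr[0]]+.5)*f).astype(int); cv2.circle(im,tuple(map(int,q)),4,(0,0,255),1)
    cv2.imwrite(f"pics/ov_{n}.png",im[:600,:800])
```

```text
rest [ 4.81162136e+02 -2.33373677e+02 -3.78447837e-01] [-0.   0.1 -0.2  0.1 -0.4  0.2  0.1  0.8 -0.4  0.5 -0.6  0.6]
```

View pics/ov_scene.png

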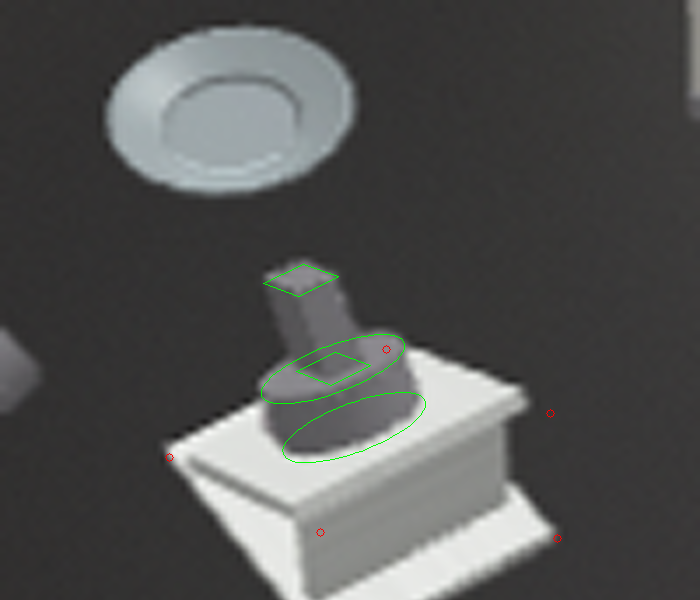

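View pics/ov_side.png

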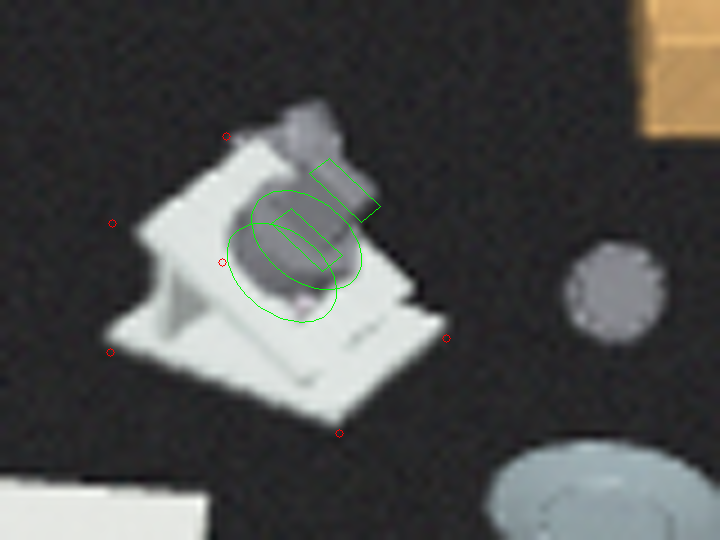

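```bash
cat >> h.py <<'E'
REST=np.array([481.2,-233.4,-0.378]); RD=np.array([551.3,120.9,0.0899])
a30=np.radians(30)
def rotz(a): return R.from_euler('z',a).as_matrix()
def capR():  # rest slope orientation columns xc,yc,zc in world
    return rotz(REST[2])@np.array([[np.cos(a30),0,-np.sin(a30)],[0,1,0],[np.sin(a30),0,np.cos(a30)]])
def toolR(xaxis,yaxis): 
    x=np.array(xaxis)/np.linalg.norm(xaxis);y=np.array(yaxis)-np.dot(yaxis,x)*x;y/=np.linalg.norm(y)
    return np.c_[x,y,np.cross(x,y)]
def delta(P,Rt,cmd=None):
    s=get_state(); p=s["position"];Rc=R.from_rotvec(s["orientation"]).as_matrix()
    d=Rc.T@(np.array(P)-p)/10; w=np.degrees(R.from_matrix(Rc.T@Rt).as_rotvec())
    print("t %.2f pos"%s["time_s"],p.round(1),"q",s["q"].round(2),"F",s["force"].round(1),"M",s["moment"].round(2),"grip %.3f"%s["gripper_width"])
    print("shift cm",d.round(2),"|%.1f|"%np.linalg.norm(d),"turn deg",w.round(1),"|%.1f|"%np.linalg.norm(w))
def wcap(name):
    ci=camera_info("wrist");im=snapshot("wrist");ci["fish"]=True
    cv2.imwrite(f"pics/{name}.png",cv2.cvtColor(im,cv2.COLOR_RGB2BGR));np.save(f"pics/{name}.npy",ci["camera_from_world"]);return ci
E
python3 - <<'E'
from h import *
s=get_state();print(R.from_rotvec(s["orientation"]).as_matrix().round(3))
C=capR();print(C.round(3))
o=pose2(*REST,[[0,0,32]])[0]
for sg in(1,-1):
    T=toolR(-C[:,2],sg*C[:,1]); delta(o+C[:,2]*(23+110),T)
E
```

```text
[[-0.     0.233 -0.973]
 [ 0.001 -0.973 -0.233]
 [-1.    -0.001 -0.   ]]
[[ 0.805  0.369 -0.465]
 [-0.32   0.929  0.185]
 [ 0.5    0.     0.866]]
t 0.15 pos [ 139.5 -583.3  221.8] q [-1.39  0.09  1.23  0.    1.82 -0.06] F [-0.8  0.5 -0.1] M [-0.02  0.07  0.  ] grip 1.004
shift cm [  7.51 -29.9  -35.93] |47.3| turn deg [-140.7  -12.    37.7] |146.1|
t 0.15 pos [ 139.5 -583.3  221.8] q [-1.39  0.09  1.23  0.    1.82 -0.06] F [-0.8  0.5 -0.1] M [-0.02  0.07  0.  ] grip 1.004
shift cm [  7.51 -29.9  -35.93] |47.3| turn deg [34.3 29.1  9.3] |45.9|
```

```bash
python3 -m handwheel '0.6 -3.6 -4.3 4 3.5 1 -1;1.2 -7.2 -8.6 8 7 2 -1;1.8 -10.8 -12.9 12 10.5 3 -1;2.4 -14.4 -17.2 16 14 4 -1;3 -18 -21.5 20 17.5 5 -1' 20
python3 - <<'E'
from h import *
C=capR();o=pose2(*REST,[[0,0,32]])[0]
T=toolR(-C[:,2],-C[:,1]); delta(o+C[:,2]*(23+110),T)
E
```

```text
time_s: 0.78
position: [307.6, -357.0, 192.2]
orientation: [-2.499, 0.185, 1.814]
force: [-0.2, 0.5, -0.2]
gripper_width: 1.002
t 0.78 pos [ 307.6 -357.   192.2] q [-1.12 -0.5   1.83  0.25  1.61  0.61] F [-0.2  0.5 -0.2] M [ 0.07  0.18 -0.05] grip 1.002
shift cm [  6.68 -16.23  -7.54] |19.1| turn deg [14.  11.6  4.3] |18.6|
```

```bash
python3 -m handwheel '1.7 -4.1 -1.9 3.5 2.9 1 -1;3.4 -8.2 -3.8 7 5.8 2 -1;5 -12.2 -5.7 10.5 8.7 3 -1;6.7 -16.2 -7.5 14 11.6 4.3 -1;6.7 -16.2 -7.5 14 11.6 4.3 -1'
python3 - <<'E'
from h import *
C=capR();o=pose2(*REST,[[0,0,32]])[0]
T=toolR(-C[:,2],-C[:,1]); delta(o+C[:,2]*(23+110),T)
ci=wcap("w1")
E
```

```text
time_s: 1.4
position: [418.6, -206.2, 145.1]
orientation: [-2.527, 0.471, 1.464]
force: [-0.4, 0.4, -0.1]
gripper_width: 0.997
t 1.40 pos [ 418.6 -206.2  145.1] q [-0.63 -0.82  2.16  0.13  1.31  1.31] F [-0.4  0.4 -0.1] M [ 0.13  0.21 -0.01] grip 0.997
shift cm [-0.1   0.22 -0.25] |0.3| turn deg [0.5 0.2 0.3] |0.6|
```

View pics/w1.png

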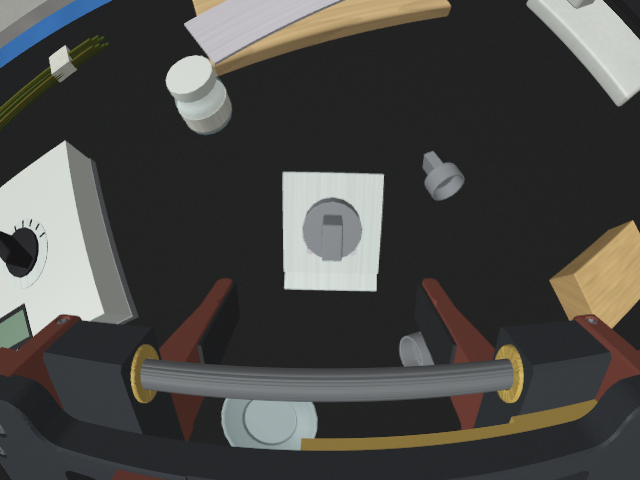

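The wrist view shows the rest at (333,230), with the cap's cup centred near (332,228) and its tab top at (332,245). The jar is at (200,95) and the loose caps are at (440,178) and (415,352). Next I'll overlay the model.

```bash
cat >> h.py <<'E'
t_=np.linspace(0,2*np.pi,60)
def cappts(o,C):
    xc,yc,zc=C.T;pts=[]
    for h in(0,20): pts.append(o+23*np.cos(t_)[:,None]*xc+23*np.sin(t_)[:,None]*yc+h*zc)
    for h in(20,50):
        pts.append(np.array([o+sx*xc+sy*yc+h*zc for sx,sy in[(-13,-7),(13,-7),(13,7),(-13,7),(-13,-7)]]))
    return pts
def ld(name):
    ci=camera_info("wrist");ci["fish"]=True;ci["camera_from_world"]=np.load(f"pics/{name}.npy");return ci
def overlay(name,ci,cr,f,polys,out):
    im=cv2.imread(f"pics/{name}.png")[cr[0]:cr[1],cr[2]:cr[3]]
    im=cv2.resize(im,None,fx=f,fy=f,interpolation=cv2.INTER_CUBIC)
    for p in polys:
        q=((proj(ci,p)-[cr[2],cr[0]]+.5)*f).astype(int)
        cv2.polylines(im,[q.reshape(-1,1,2)],False,(0,255,0),1)
    cv2.imwrite(f"pics/{out}.png",im[:600,:800])
E
python3 - <<'E'
from h import *
ci=ld("w1");C=capR();o=pose2(*REST,[[0,0,32]])[0]
b=pose2(*REST,[[-50,-40,0],[50,-40,0],[50,40,0],[-50,40,0],[-50,-40,0]])
overlay("w1",ci,(160,310,260,410),4,cappts(o,C)+[b],"ov1")
E
```

```text
(no output)
```

View pics/ov1.png

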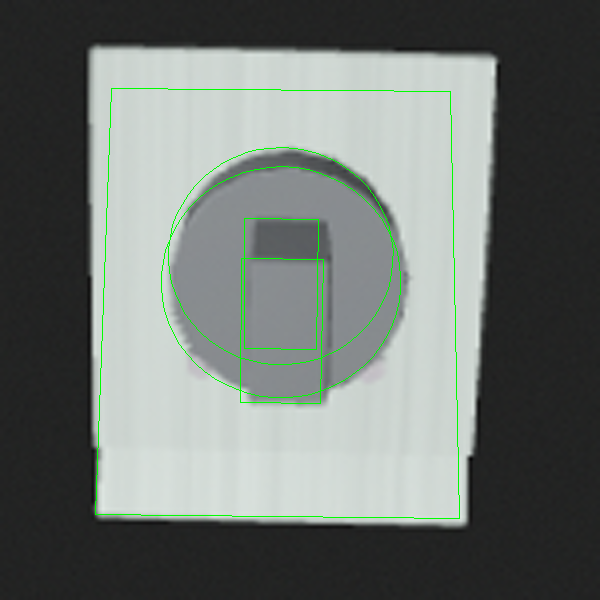

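Run:
```python
from h import *
C=capR();o=pose2(*REST,[[0,-1,32]])[0]
T=toolR(-C[:,2],-C[:,1]); delta(o+C[:,2]*(23+40),T); delta(o+C[:,2]*23,T)
```

```text
t 1.45 pos [ 418.1 -208.2  146.2] q [-0.63 -0.82  2.15  0.13  1.31  1.31] F [ 0.8 -0.5  1.3] M [0.13 0.16 0.05] grip 0.999
shift cm [ 6.99  0.14 -0.19] |7.0| turn deg [0.4 0.1 0.2] |0.5|
t 1.45 pos [ 418.1 -208.2  146.2] q [-0.63 -0.82  2.15  0.13  1.31  1.31] F [ 0.8 -0.5  1.3] M [0.13 0.16 0.05] grip 0.999
shift cm [10.99  0.15 -0.2 ] |11.0| turn deg [0.4 0.1 0.2] |0.5|
```

```bash
python3 -m handwheel '1.7 0.1 -0.1 0.4 0 0.2 -1;3.5 0.1 -0.1 0.4 0 0.2 -1;5.2 0.1 -0.2 0.4 0 0.2 -1;7 0.1 -0.2 0.4 0 0.2 -1;7 0.1 -0.2 0.4 0 0.2 -1'
python3 - <<'E'
from h import *
C=capR();o=pose2(*REST,[[0,-1,32]])[0]
T=toolR(-C[:,2],-C[:,1]); 
ci=wcap("w2")
delta(o+C[:,2]*23,T)
overlay("w2",ci,(190,340,260,410),4,cappts(o,C),"ov2")
E
```

```text
time_s: 2.08
position: [450.3, -226.0, 85.9]
orientation: [-2.515, 0.491, 1.46]
force: [-0.5, 0.0, 0.2]
gripper_width: 1.006
t 2.12 pos [ 450.6 -226.    87.1] q [-0.61 -0.68  2.18  0.12  1.14  1.32] F [ 0.3 -0.   0.6] M [0.14 0.21 0.04] grip 0.997
shift cm [ 4.03 -0.35  0.05] |4.0| turn deg [-0.3  0.2 -0.2] |0.5|
```

View pics/ov2.png

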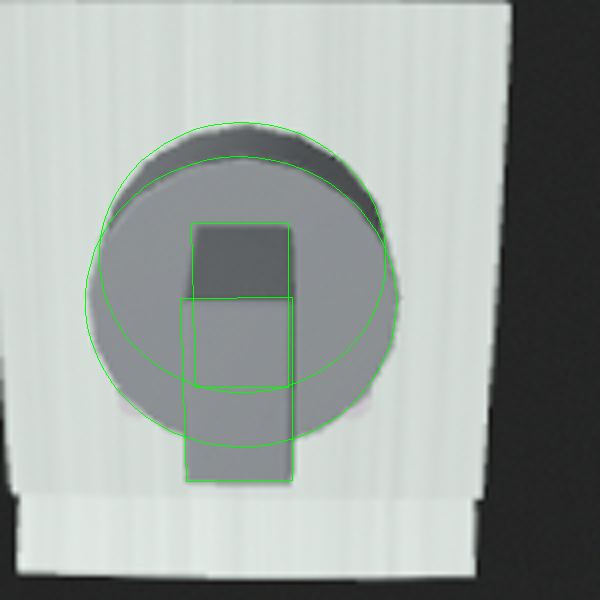

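The overlay now lies on the tab and cup, so I'll go in and grip.

```bash
python3 -m handwheel '1 -0.1 0 0 0 0 -1;2 -0.2 0 0 0 0 -1;3 -0.3 0 0 0 0 -1;4 -0.3 0 0 0 0 -1;4 -0.3 0 0 0 0 -1'
python3 - <<'E'
from h import *
C=capR();o=pose2(*REST,[[0,-1,32]])[0]
T=toolR(-C[:,2],-C[:,1]); 
ci=wcap("w3")
delta(o+C[:,2]*23,T)
E
python3 -m handwheel '0 0 0 0 0 0 1;0 0 0 0 0 0 1;0 0 0 0 0 0 1;0 0 0 0 0 0 1;0 0 0 0 0 0 1' 30
python3 - <<'E'
from h import *
wcap("w4")
E
```

```text
time_s: 2.75
position: [470.8, -228.9, 51.1]
orientation: [-2.517, 0.488, 1.46]
force: [0.4, -0.2, 0.4]
gripper_width: 1.001
t 2.80 pos [ 471.  -229.1   51.9] q [-0.58 -0.59  2.19  0.12  1.03  1.34] F [-0.5 -0.1  0.8] M [ 0.16  0.16 -0.01] grip 1.003
shift cm [-0.02  0.12  0.04] |0.1| turn deg [-0.2  0.2 -0.2] |0.3|
time_s: 3.42
position: [471.1, -229.4, 52.7]
orientation: [-2.519, 0.489, 1.457]
force: [0.3, -1.3, -0.2]
gripper_width: 0.473
```

View pics/w4.png

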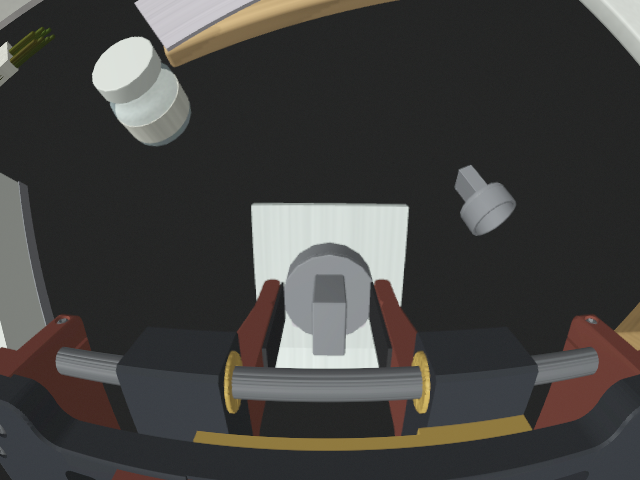

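The jaws are closing evenly around the tab at (330,310). The opening is still 0.47, so they need more time.

```bash
python3 -m handwheel '0 0 0 0 0 0 1;0 0 0 0 0 0 1;0 0 0 0 0 0 1;0 0 0 0 0 0 1;0 0 0 0 0 0 1' 30
python3 -m handwheel '0 0 0 0 0 0 1;0 0 0 0 0 0 1;0 0 0 0 0 0 1;-0.5 0 0 0 0 0 1;-1 0 0 0 0 0 1' 30
python3 - <<'E'
from h import *
wcap("w5")
E
```

```text
time_s: 4.1
position: [471.0, -229.4, 52.7]
orientation: [-2.519, 0.489, 1.457]
force: [-1.6, -0.6, 1.3]
gripper_width: 0.162
time_s: 4.72
position: [466.3, -227.3, 61.5]
orientation: [-2.519, 0.489, 1.457]
force: [0.3, 0.5, 0.1]
gripper_width: 0.158
```

View pics/w5.png

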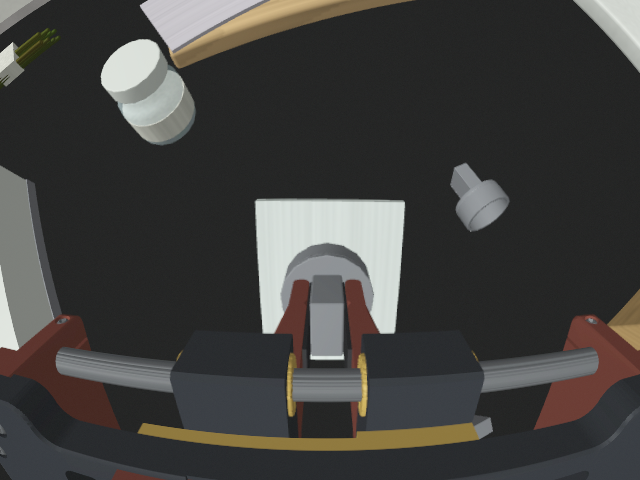

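The jaws hold the tab at 13.9 mm opening. Next I lift and turn the cap upright.

```bash
cat >> h.py <<'E'
def yR(deg): # tool down, y at world heading deg
    a=np.radians(deg); return toolR([0,0,-1],[np.cos(a),np.sin(a),0])
E
python3 - <<'E'
from h import *
C=capR();T=toolR(-C[:,2],-C[:,1]);T0=yR(-111.7)
W=R.from_matrix(T).as_rotvec()
mid=R.from_matrix(T)*R.from_rotvec((R.from_matrix(T).inv()*R.from_matrix(T0)).as_rotvec()*0.5)
delta([470,-222,150],mid.as_matrix())
delta([470,-130,180],T0)
E
```

```text
t 4.78 pos [ 466.4 -227.4   62.3] q [-0.59 -0.62  2.19  0.12  1.06  1.34] F [-0.   0.1  0. ] M [ 0.17  0.18 -0.04] grip 0.157
shift cm [-7.53 -0.63 -4.49] |8.8| turn deg [ -0.3 -15.   -0.1] |15.0|
t 4.78 pos [ 466.4 -227.4   62.3] q [-0.59 -0.62  2.19  0.12  1.06  1.34] F [-0.   0.1  0. ] M [ 0.17  0.18 -0.04] grip 0.157
shift cm [-11.85  -9.16  -3.01] |15.3| turn deg [ -0.2 -30.   -0.1] |30.0|
```

```bash
python3 -m handwheel '-2 -0.2 -1.2 0 -3 0 1;-4 -0.3 -2.4 0 -6 0 1;-6 -0.5 -3.6 0 -10 0 1;-7.6 -0.6 -4.5 0 -15 0 1;-9 -3 -4.3 0 -20 0 1'
python3 - <<'E'
from h import *
v=np.array([544.5,195.6]);u=v/np.linalg.norm(v)
b=v-90*u
delta([470,-130,200],yR(-100)); delta([b[0],b[1],180],yR(-70))
E
```

```text
time_s: 5.4
position: [470.8, -197.5, 162.3]
orientation: [-2.191, 0.429, 1.843]
force: [-0.0, 0.7, -1.1]
gripper_width: 0.157
t 5.40 pos [ 470.8 -197.5  162.3] q [-0.47 -0.32  1.73  0.01  1.56  1.48] F [-0.   0.7 -1.1] M [0.05 0.07 0.01] grip 0.157
shift cm [-4.16 -6.22  1.93] |7.7| turn deg [-12.1  -9.8  -1.1] |15.6|
t 5.40 pos [ 470.8 -197.5  162.3] q [-0.47 -0.32  1.73  0.01  1.56  1.48] F [-0.   0.7 -1.1] M [0.05 0.07 0.01] grip 0.157
shift cm [ -4.28 -33.19  14.13] |36.3| turn deg [-42.   -9.4  -3.7] |43.2|
```

```bash
python3 -m handwheel '-1.5 -4 1.5 -5 -3 0 1;-3 -8 3.2 -10 -6 -1 1;-3.8 -12.5 5.1 -16 -9 -1.5 1;-4 -17 7 -21 -9.2 -2 1;-4 -21.5 9 -27 -9.4 -2.5 1'
python3 - <<'E'
from h import *
v=np.array([544.5,195.6]);u=v/np.linalg.norm(v)
b=v-90*u
delta([b[0],b[1],180],yR(-70))
E
```

```text
time_s: 6.02
position: [462.5, 40.0, 185.0]
orientation: [2.182, 0.102, -2.167]
force: [0.2, 0.0, -0.2]
gripper_width: 0.156
t 6.03 pos [462.5  40.  185. ] q [ 0.01 -0.29  1.65  0.    1.77  1.49] F [ 0.2  0.  -0.2] M [ 0.03 -0.09 -0.05] grip 0.156
shift cm [  0.51 -12.49  -0.88] |12.5| turn deg [-14.7  -0.4   0. ] |14.7|
```

```bash
python3 -m handwheel '0 -4 -0.2 -4 0 0 1;0 -8 -0.5 -9 0 0 1;0.3 -12.5 -0.9 -14.7 -0.4 0 1;0.5 -12.5 -0.9 -14.7 -0.4 0 1;0.5 -12.5 -0.9 -14.7 -0.4 0 1'
python3 - <<'E'
from h import *
v=np.array([544.5,195.6]);u=v/np.linalg.norm(v)
b=v-90*u
ci=wcap("w6")
delta([b[0],b[1],180],yR(-70))
c=lambda x,y,z,r:pose2(*RD,np.c_[x+r*np.cos(t_),y+r*np.sin(t_),0*t_+z])
polys=[c(0,75,60,28),c(0,75,50,25),c(0,-75,62,24),pose2(*RD,[[-90,-150,60],[90,-150,60],[90,150,60],[-90,150,60],[-90,-150,60]])]
overlay("w6",ci,(0,480,0,640),1.25,polys,"ov6")
E
```

```text
time_s: 6.65
position: [460.2, 163.4, 179.5]
orientation: [2.032, 0.354, -2.035]
force: [0.3, -0.7, -0.1]
gripper_width: 0.157
t 6.70 pos [460.3 163.  179.7] q [ 0.27 -0.21  1.6  -0.    1.76  1.5 ] F [ 0.4 -0.  -0.9] M [-0.03 -0.03 -0.02] grip 0.156
shift cm [-0.03 -0.23 -0.03] |0.2| turn deg [-0.3  0.1 -0. ] |0.3|
```

View pics/ov6.png

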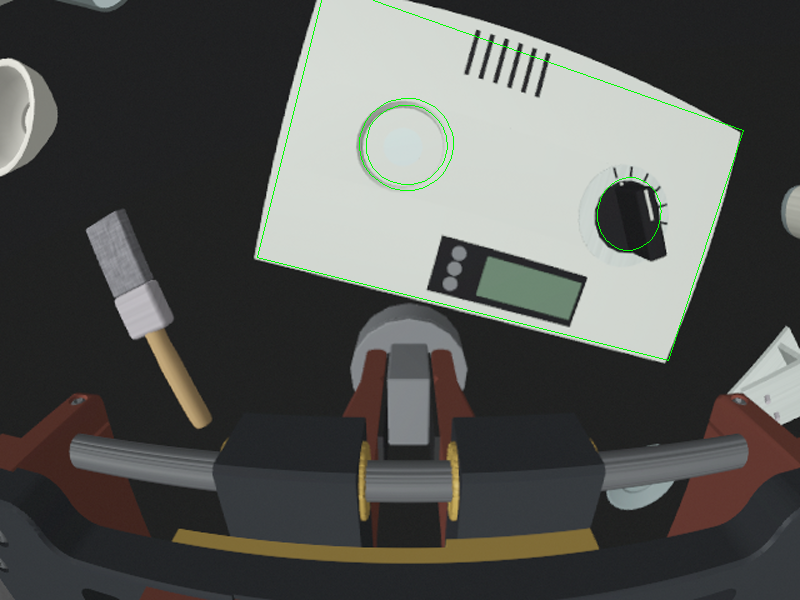

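Run:
```python
from h import *
ci=ld("w6")
c=lambda x,y,z,r:pose2(*RD,np.c_[x+r*np.cos(t_),y+r*np.sin(t_),0*t_+z])
overlay("w6",ci,(60,180,270,390),5,[c(0,75,60,28),c(0,75,50,25)],"ov6a")
overlay("w6",ci,(100,300,440,600),3.9,[],"ov6b")
```

```text
(no output)
```

View pics/ov6a.png

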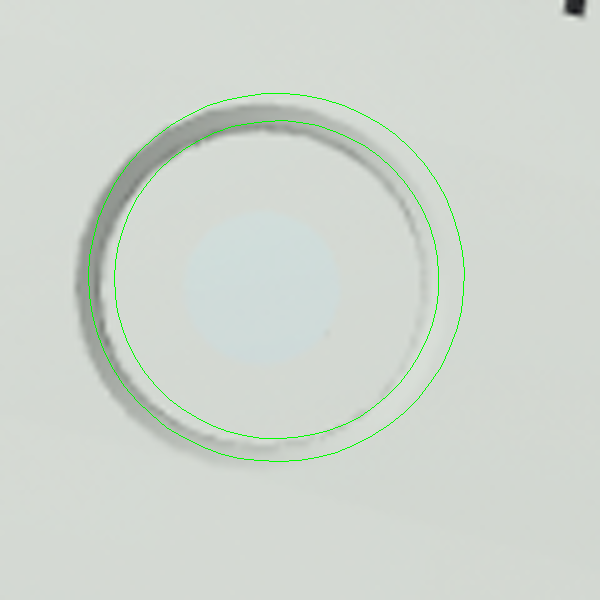

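View pics/ov6b.png

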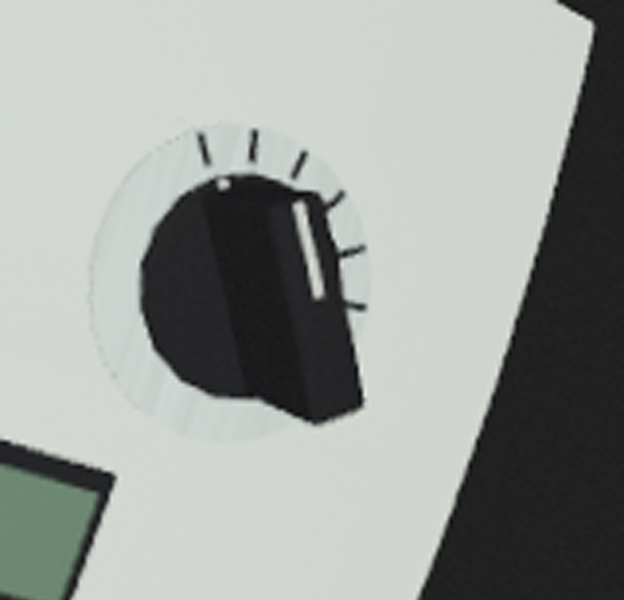

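```bash
cat >> h.py <<'E'
def ray(ci,px,z):
    K=ci["camera_matrix"];d=(np.array(px,float)-[K[0,2],K[1,2]])/[K[0,0],K[1,1]]
    if ci.get("fish"):
        th=np.linalg.norm(d);v=np.r_[d/th*np.sin(th),np.cos(th)]
    else: v=np.r_[d,1]
    v=v*[1,-1,-1];T=ci["camera_from_world"];o=-T[:3,:3].T@T[:3,3];w=T[:3,:3].T@v
    return o+w*(z-o[2])/w[2]
E
python3 - <<'E'
from h import *
ci=ld("w6")
print(ray(ci,(321.9,116.9),50)); print(pose2(*RD,[[0,75,50]]))
print(ray(ci,(498.5,171.8),61)); print(pose2(*RD,[[0,-75,61]]))
s=get_state();p=s["position"];T=R.from_rotvec(s["orientation"]).as_matrix()
zc=-T[:,0];yc=-T[:,1];C=np.c_[np.cross(yc,zc),yc,zc];print(C.round(3))
overlay("w6",ci,(230,370,270,400),4.5,cappts(p-23*zc,C),"ov6c")
E
```

```text
[542.66924032 197.31427723  50.        ]
[[544.56657849 195.59712869  50.        ]]
[555.53585524  49.97465759  61.        ]
[[558.03342151  46.20287131  61.        ]]
[[ 0.941 -0.338  0.001]
 [ 0.338  0.941  0.001]
 [-0.001 -0.     1.   ]]
```

View pics/ov6c.png

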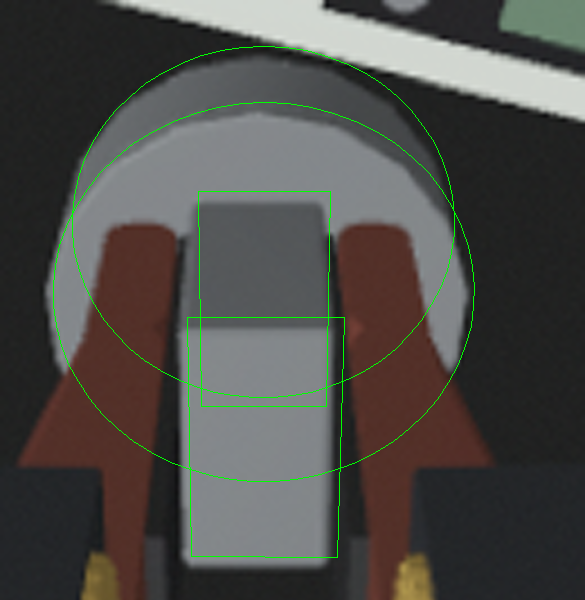

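Run:
```python
from h import *
delta([544.5,197,113],yR(-70))
```

```text
t 6.70 pos [460.3 163.  179.7] q [ 0.27 -0.21  1.6  -0.    1.76  1.5 ] F [ 0.4 -0.  -0.9] M [-0.03 -0.03 -0.02] grip 0.156
shift cm [ 6.66 -0.36 -9.08] |11.3| turn deg [-0.3  0.1 -0. ] |0.3|
```

```bash
python3 -m handwheel '0 -0.1 -3 -0.3 0 0 1;1 -0.2 -6 -0.3 0 0 1;3.5 -0.4 -9.1 -0.3 0 0 1;6 -0.4 -9.1 -0.3 0 0 1;6.6 -0.4 -9.1 -0.3 0 0 1'
python3 -m handwheel '0 0 0 0 0 0 1;0 0 0 0 0 0 1;0 0 0 0 0 0 1;0 0 0 0 0 0 1;0 0 0 0 0 0 1'
python3 - <<'E'
from h import *
ci=wcap("w7")
delta([544.5,197,113],yR(-70))
for n in("scene","side"): cv2.imwrite(f"pics/{n}7.png",cv2.cvtColor(snapshot(n),cv2.COLOR_RGB2BGR))
s=get_state();p=s["position"];T=R.from_rotvec(s["orientation"]).as_matrix()
zc=-T[:,0];yc=-T[:,1];C=np.c_[np.cross(yc,zc),yc,zc]
S=camera_info("scene");D=camera_info("side")
w=np.array([544.5,197,60])
cw=[w+np.c_[28*np.cos(t_),28*np.sin(t_),0*t_],w+np.c_[25*np.cos(t_),25*np.sin(t_),0*t_-10]]
cp=cappts(p-23*zc,C)
overlay("w7",ci,(170,370,220,440),3,cp+cw,"ov7")
overlay("scene7",S,(170,240,330,430),7,cp+cw,"ov7s")
overlay("side7",D,(240,310,240,330),8,cp+cw,"ov7d")
E
```

```text
time_s: 7.32
position: [543.9, 196.6, 111.5]
orientation: [2.027, 0.357, -2.036]
force: [-0.0, -0.2, -0.3]
gripper_width: 0.158
time_s: 7.95
position: [544.5, 198.3, 113.9]
orientation: [2.03, 0.36, -2.031]
force: [-0.5, -0.6, -0.8]
gripper_width: 0.154
t 8.00 pos [544.5 198.3 113.8] q [0.29 0.04 1.47 0.   1.63 1.51] F [ 0.1  0.2 -0.8] M [ 0.01 -0.    0.01] grip 0.159
shift cm [0.08 0.13 0.04] |0.2| turn deg [0.1 0.  0. ] |0.1|
```

View pics/ov7.png

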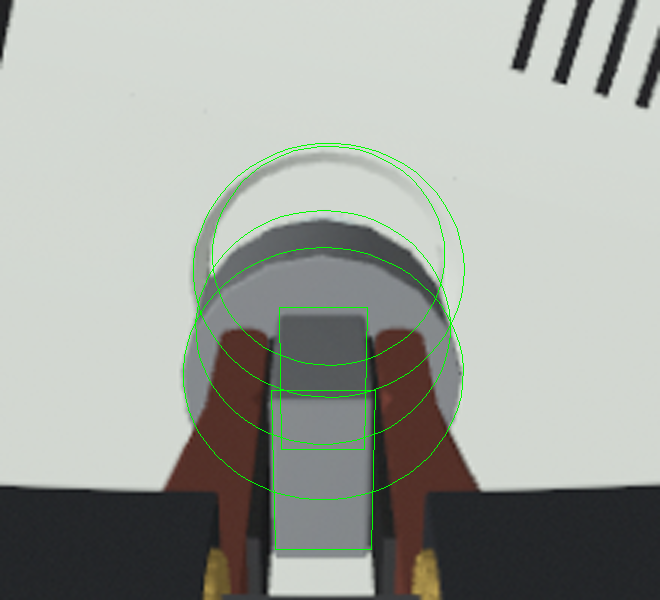

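View pics/ov7s.png

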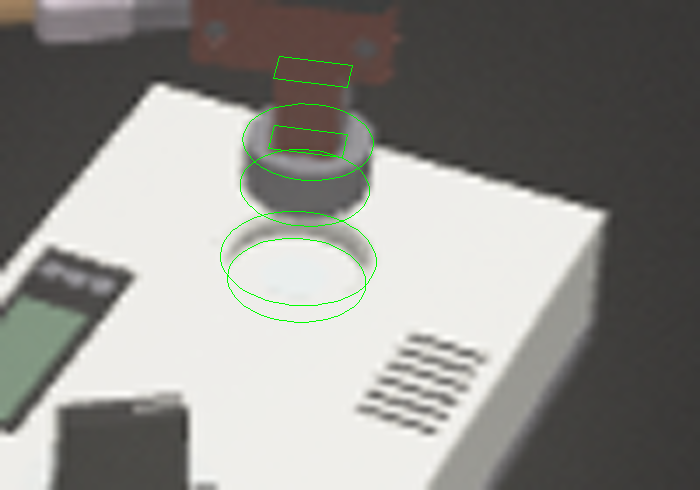

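View pics/ov7d.png

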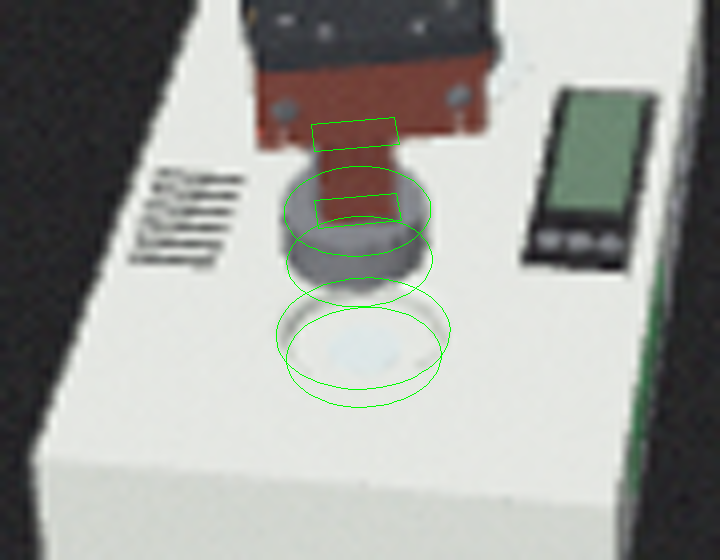

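```bash
python3 -m handwheel '0.7 0 -0.05 0 0 0 1;1.4 0 -0.05 0 0 0 1;2.1 0 -0.05 0 0 0 1;2.7 0 -0.05 0 0 0 1;2.7 0 -0.05 0 0 0 1'
python3 -m handwheel '0 0 0 0 0 0 1;0.3 0 0 0 0 0 1;0.5 0 0 0 0 0 1;0.7 0 0 0 0 0 1;0.7 0 0 0 0 0 1'
python3 - <<'E'
from h import *
ci=wcap("w8")
delta([543.8,197.8,73],yR(-70))
overlay("w8",ci,(170,370,220,440),3,[],"ov8")
E
```

```text
time_s: 8.72
position: [544.5, 198.3, 85.8]
orientation: [2.028, 0.36, -2.033]
force: [-1.2, 0.2, -0.3]
gripper_width: 0.158
time_s: 9.35
position: [544.7, 198.3, 79.3]
orientation: [2.029, 0.36, -2.032]
force: [-0.6, -0.5, -1.3]
gripper_width: 0.158
t 9.40 pos [544.7 198.3  79.3] q [ 0.29  0.06  1.52 -0.    1.57  1.51] F [-0.3 -0.1 -1.2] M [-0.12  0.19  0.03] grip 0.161
shift cm [0.63 0.02 0.1 ] |0.6| turn deg [0.1 0.1 0. ] |0.2|
```

View pics/ov8.png

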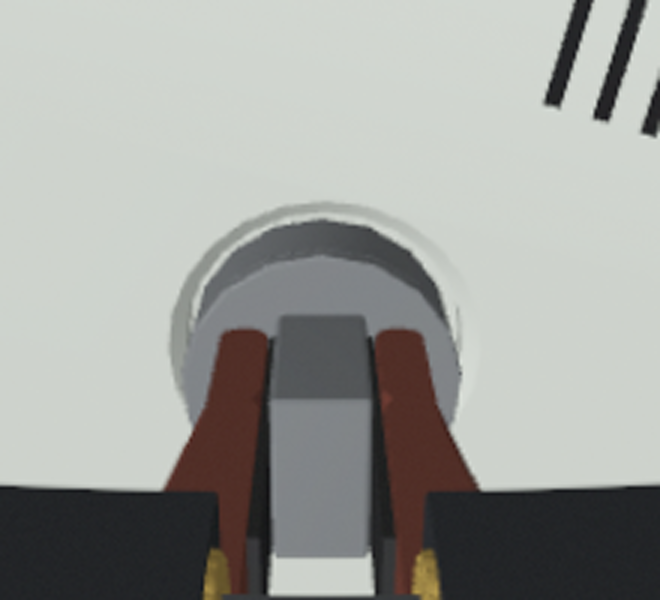

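The cap has entered the mouth, centred. I'll keep lowering in small steps.

```bash
python3 -m handwheel '0.1 0 0 0 0 0 1;0.2 0 0 0 0 0 1;0.3 0 0 0 0 0 1;0.4 0 0 0 0 0 1;0.4 0 0 0 0 0 1'
python3 -m handwheel '0.1 0 0 0 0 0 1;0.15 0 0 0 0 0 1;0.2 0 0 0 0 0 1;0.2 0 0 0 0 0 1;0.2 0 0 0 0 0 1'
```

```text
time_s: 10.02
position: [544.8, 198.3, 75.5]
orientation: [2.029, 0.36, -2.032]
force: [-3.0, -1.0, 1.0]
gripper_width: 0.158
time_s: 10.65
position: [544.8, 198.3, 73.6]
orientation: [2.029, 0.36, -2.032]
force: [-4.3, -2.7, 1.9]
gripper_width: 0.163
```

```bash
python3 -m handwheel '0 0.03 0.08 0 0 0 1;0 0.03 0.1 0 0 0 1;0.1 0.03 0.1 0 0 0 1;0.15 0.03 0.1 0 0 0 1;0.15 0.03 0.1 0 0 0 1'
python3 - <<'E'
from h import *
ci=wcap("w9")
delta([543.8,197.8,73],yR(-70))
overlay("w9",ci,(170,370,220,440),3,[],"ov9")
E
```

```text
time_s: 11.28
position: [544.2, 197.9, 72.0]
orientation: [2.03, 0.36, -2.031]
force: [0.7, -0.5, 0.3]
gripper_width: 0.157
t 11.32 pos [544.2 197.9  72.1] q [0.29 0.06 1.53 0.   1.55 1.51] F [-0.8 -0.3 -0.3] M [-0.02 -0.02 -0.07] grip 0.159
shift cm [-0.09 -0.01  0.04] |0.1| turn deg [0.1 0.  0. ] |0.1|
```

View pics/ov9.png

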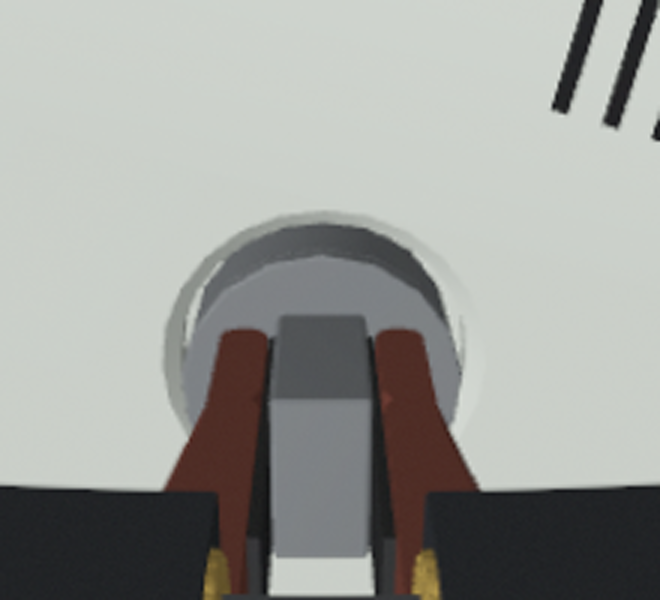

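```bash
python3 -m handwheel '0.05 0 0 0 0 0 1;0.1 0 0 0 0 0 1;0.15 0 0 0 0 0 1;0.15 0 0 0 0 0 1;0.15 0 0 0 0 0 1'
```

```text
time_s: 11.95
position: [544.1, 197.8, 70.8]
orientation: [2.03, 0.36, -2.031]
force: [-0.5, 0.1, 1.4]
gripper_width: 0.156
```

```bash
python3 -m handwheel '0.05 0 0 0 0 0 1;0.1 0 0 0 0 0 1;0.1 0 0 0 0 0 1;0.1 0 0 0 0 0 1;0.1 0 0 0 0 0 1'
python3 - <<'E'
from h import *
S=camera_info("scene")
print(get_state()["force"],get_state()["position"])
E
```

```text
time_s: 12.58
position: [544.2, 197.8, 70.8]
orientation: [2.03, 0.36, -2.031]
force: [-2.6, -0.9, 5.3]
gripper_width: 0.158
[-2.61181324 -0.90175009  5.31743309] [544.16125778 197.8122233   70.78355482]
```

The fingers stopped at z 70.8 with 5 N upward, so the cap is on the floor of the well. I'll relieve the push and open.

```bash
python3 -m handwheel '-0.1 0 0 0 0 0 1;-0.1 0 0 0 0 0 0;-0.1 0 0 0 0 0 0;-0.1 0 0 0 0 0 0;-0.1 0 0 0 0 0 0'
python3 -m handwheel '0 0 0 0 0 0 0;0 0 0 0 0 0 0;0 0 0 0 0 0 0;-1 0 0 0 0 0 0;-2 0 0 0 0 0 0'
python3 - <<'E'
from h import *
ci=wcap("w10")
overlay("w10",ci,(120,370,170,470),2.4,[],"ov10")
E
```

```text
time_s: 13.2
position: [544.0, 197.8, 70.5]
orientation: [2.029, 0.36, -2.032]
force: [-0.1, 0.8, -0.3]
gripper_width: 0.5
time_s: 13.82
position: [544.3, 197.8, 91.6]
orientation: [2.03, 0.36, -2.031]
force: [-0.3, -0.3, 0.9]
gripper_width: 0.499
```

View pics/ov10.png

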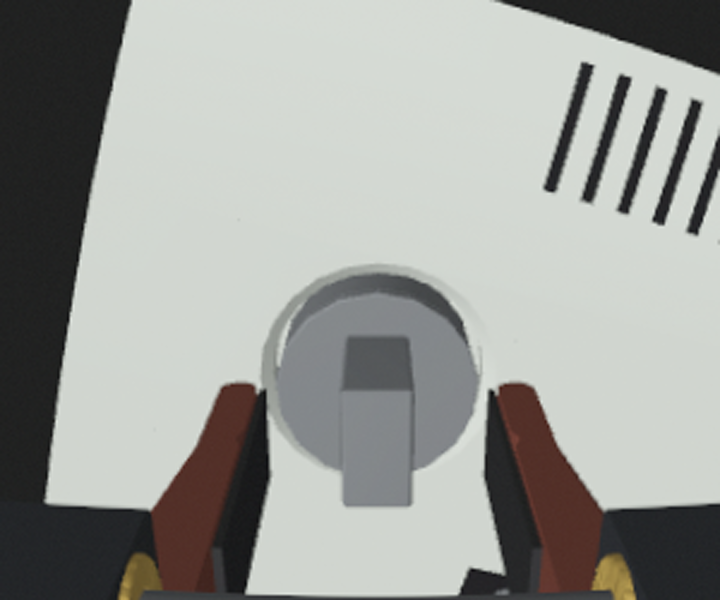

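```bash
python3 -m handwheel '-3 0 0 0 0 0 0;-6 0 0 0 0 0 0;-8 0 0 0 0 0 0;-9 0 0 0 0 0 0;-9 0 0 0 0 0 0'
python3 - <<'E'
from h import *
delta([490,35,180],yR(-50.5))
E
```

```text
time_s: 14.5
position: [544.4, 197.9, 181.0]
orientation: [2.03, 0.36, -2.031]
force: [-0.4, -0.3, -0.2]
gripper_width: 0.5
t 14.50 pos [544.4 197.9 181. ] q [0.29 0.03 1.37 0.   1.74 1.51] F [-0.4 -0.3 -0.2] M [ 0.03 -0.02 -0.03] grip 0.500
shift cm [ 0.1  13.42 10.71] |17.2| turn deg [-19.4   0.    0. ] |19.4|
```

```bash
python3 -m handwheel '0 4 3 -5 0 0 0;0 8 6 -10 0 0 0;0 11 9 -15 0 0 0;0.1 13.4 10.7 -19.4 0 0 0;0.1 13.4 10.7 -19.4 0 0 0'
python3 - <<'E'
from h import *
ci=wcap("w11")
delta([490,35,180],yR(-50.5))
print(proj(ci,[[557.7,48.4,62],[544.2,197.8,50]]))
E
```

```text
time_s: 15.12
position: [489.0, 33.8, 178.4]
orientation: [1.822, 0.653, -1.827]
force: [0.7, 0.1, -0.5]
gripper_width: 0.494
t 15.18 pos [489.4  34.9 178.6] q [ 0.   -0.21  1.6   0.    1.76  0.89] F [0.9 0.4 0.6] M [-0.03 -0.04  0.01] grip 0.504
shift cm [-0.14  0.03 -0.05] |0.1| turn deg [-0.1  0.1  0.1] |0.2|
[[370.97958965 152.63976887]
 [211.28594767  50.66068119]]
```

View pics/w11.png

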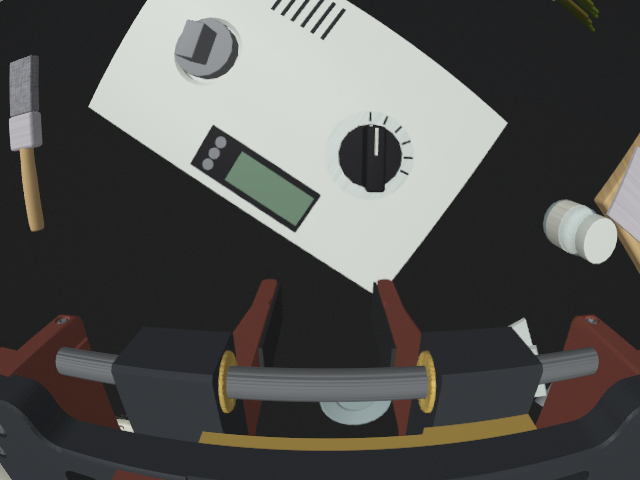

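The knob is at (372,153) with its bar upright in the picture, so the jaws are square to it. The cap sits in the well at (207,50).

```bash
cat >> h.py <<'E'
def knob(x,y,a):
    k=lambda p:pose2(x,y,a,np.array(p,float)+[0,0,62])
    P=[k(np.c_[24*np.cos(t_),24*np.sin(t_),0*t_+h]) for h in(0,4)]
    for h in(4,36): P.append(k([[-22,-6.5,h],[22,-6.5,h],[22,6.5,h],[-22,6.5,h],[-22,-6.5,h]]))
    return P
E
python3 - <<'E'
from h import *
ci=ld("w11")
overlay("w11",ci,(90,210,310,430),5,knob(557.7,48.4,.69),"ov11")
c=lambda z,r:np.c_[544.2+r*np.cos(t_),197.8+r*np.sin(t_),0*t_+z]
overlay("w11",ci,(0,110,150,270),5,[c(70,23),c(60,28)],"ov11c")
E
```

```text
(no output)
```

View pics/ov11.png

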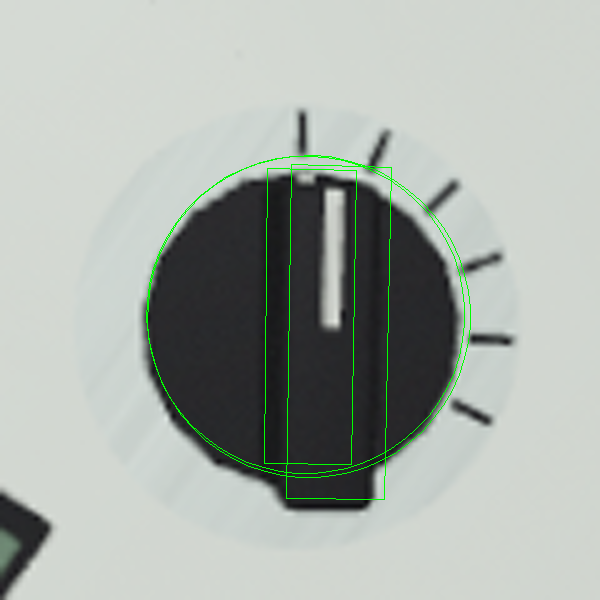

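View pics/ov11c.png

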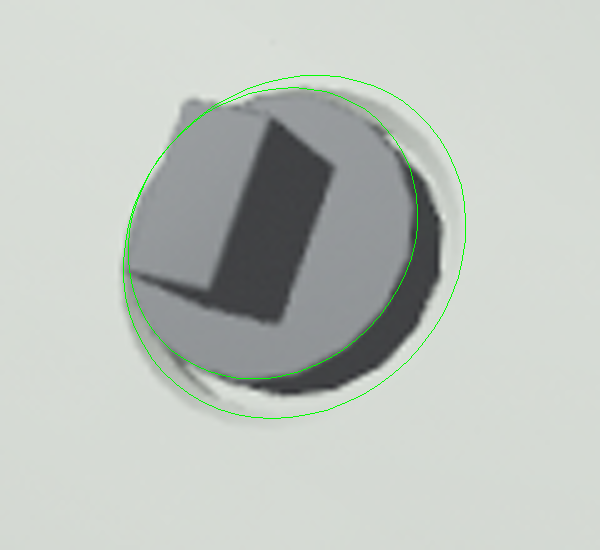

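Run:
```python
from h import *
delta([557.6,48.4,115],yR(-50.5))
```

```text
t 15.18 pos [489.4  34.9 178.6] q [ 0.   -0.21  1.6   0.    1.76  0.89] F [0.9 0.4 0.6] M [-0.03 -0.04  0.01] grip 0.504
shift cm [ 6.35  3.29 -6.14] |9.4| turn deg [-0.1  0.1  0.1] |0.2|
```

```bash
python3 -m handwheel '0 1.1 -2 0 0 0 0;0 2.2 -4 0 0 0 0;2 3.3 -6.1 0 0 0 0;4.5 3.3 -6.1 0 0 0 0;6.2 3.3 -6.1 0 0 0 0'
python3 -m handwheel '0 0 0 0 0 0 0;0 0 0 0 0 0 0;0 0 0 0 0 0 0;0 0 0 0 0 0 0;0 0 0 0 0 0 0'
python3 - <<'E'
from h import *
delta([557.6,48.4,70],yR(-50.5))
ci=wcap("w12")
overlay("w12",ci,(150,370,220,440),2.7,knob(557.6,48.4,.69),"ov12")
E
```

```text
time_s: 15.8
position: [557.4, 49.9, 115.2]
orientation: [1.819, 0.657, -1.826]
force: [-0.3, -0.4, 0.1]
gripper_width: 0.499
time_s: 16.42
position: [558.0, 48.5, 118.1]
orientation: [1.822, 0.654, -1.822]
force: [-0.1, -0.1, 0.5]
gripper_width: 0.501
t 16.43 pos [558.   48.5 118.1] q [ 0.03 -0.01  1.52 -0.    1.63  0.91] F [-0.1 -0.1  0.5] M [-0.08 -0.06  0.02] grip 0.501
shift cm [ 4.81 -0.02  0.03] |4.8| turn deg [ 0.  0. -0.] |0.0|
```

View pics/ov12.png

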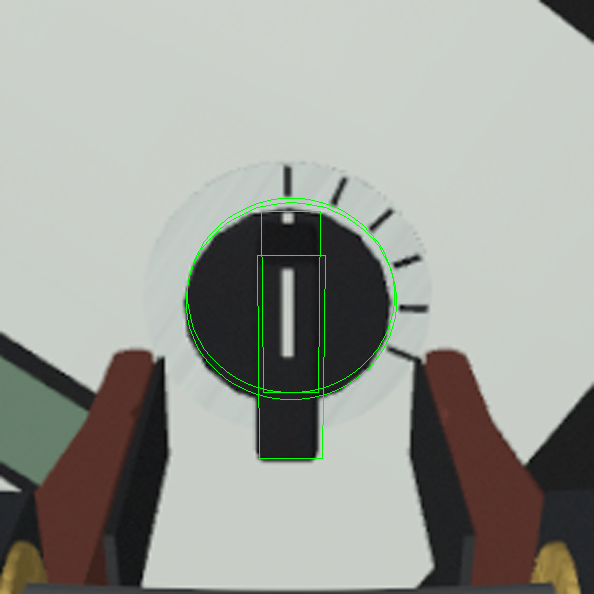

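```bash
python3 -m handwheel '1 0 0 0 0 0 0;2 0 0 0 0 0 0;3 0 0 0 0 0 0;4 0 0 0 0 0 0;4.7 0 0 0 0 0 0'
python3 -m handwheel '0 0 0 0 0 0 0;0 0 0 0 0 0 1;0 0 0 0 0 0 1;0 0 0 0 0 0 1;0 0 0 0 0 0 1' 30
python3 -m handwheel '0 0 0 0 0 0 1;0 0 0 0 0 0 1;0 0 0 0 0 0 1;0 0 0 0 0 0 1;0 0 0 0 0 0 1' 30
python3 - <<'E'
from h import *
delta([557.6,48.4,70],yR(-50.5))
ci=wcap("w13")
overlay("w13",ci,(150,370,220,440),2.7,[],"ov13")
E
```

```text
time_s: 17.1
position: [557.4, 48.6, 69.6]
orientation: [1.821, 0.655, -1.824]
force: [-0.0, -0.8, -0.5]
gripper_width: 0.503
time_s: 17.73
position: [557.7, 48.8, 71.0]
orientation: [1.822, 0.655, -1.823]
force: [-1.6, 2.4, 1.9]
gripper_width: 0.15
time_s: 18.35
position: [557.8, 48.8, 71.0]
orientation: [1.822, 0.655, -1.823]
force: [-2.9, 2.4, 5.0]
gripper_width: 0.143
t 18.35 pos [557.8  48.8  71. ] q [0.03 0.01 1.59 0.   1.55 0.91] F [-2.9  2.4  5. ] M [ 0.44  0.48 -0.02] grip 0.143
shift cm [0.1  0.02 0.04] |0.1| turn deg [0. 0. 0.] |0.1|
```

View pics/ov13.png

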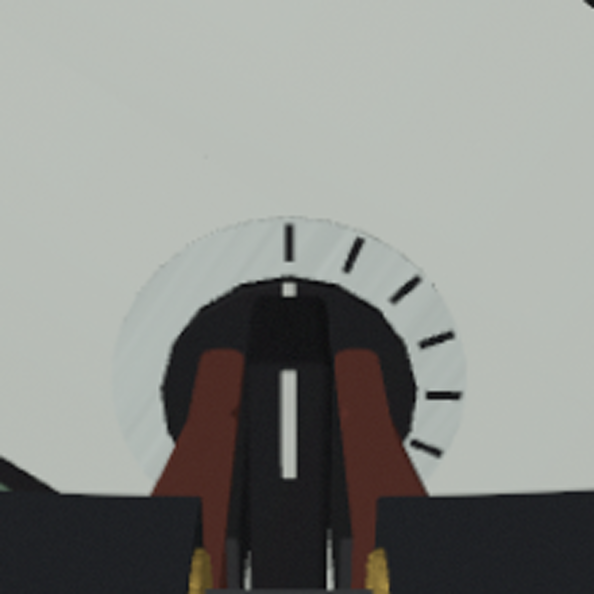

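The bar is held centred at 12.6 mm opening, with its index on the first mark. Now I turn in steps, one stop per call.

```bash
python3 -m handwheel '0 0 0 5 0 0 1;0 0 0 10 0 0 1;0 0 0 15 0 0 1;0 0 0 20 0 0 1;0 0 0 23 0 0 1' 35
python3 - <<'E'
from h import *
delta([557.6,48.4,70],yR(-50.5-22.9))
E
python3 -m handwheel '0 0 0 0 0 0 1;0 0 0 0 0 0 1;0 0 0 0 0 0 1;0 0 0 0 0 0 1;0 0 0 0 0 0 1' 35
python3 - <<'E'
from h import *
delta([557.6,48.4,70],yR(-50.5-22.9))
ci=wcap("w14")
overlay("w14",ci,(150,370,220,440),2.7,[],"ov14")
E
```

```text
time_s: 19.02
position: [558.0, 48.2, 70.9]
orientation: [2.067, 0.297, -2.068]
force: [-2.1, 1.5, 5.4]
gripper_width: 0.142
t 19.02 pos [558.   48.2  70.9] q [ 0.03  0.01  1.59 -0.    1.55  1.31] F [-2.1  1.5  5.4] M [0.22 0.38 0.08] grip 0.142
shift cm [ 0.09 -0.03  0.03] |0.1| turn deg [-0.2  0.  -0. ] |0.2|
time_s: 19.65
position: [558.0, 48.3, 70.9]
orientation: [2.066, 0.3, -2.066]
force: [-1.9, -0.0, 4.7]
gripper_width: 0.144
t 19.65 pos [558.   48.3  70.9] q [ 0.03  0.01  1.59 -0.    1.55  1.31] F [-1.9 -0.   4.7] M [0.01 0.3  0.08] grip 0.144
shift cm [ 0.09 -0.03  0.03] |0.1| turn deg [-0.  0. -0.] |0.1|
```

View pics/ov14.png

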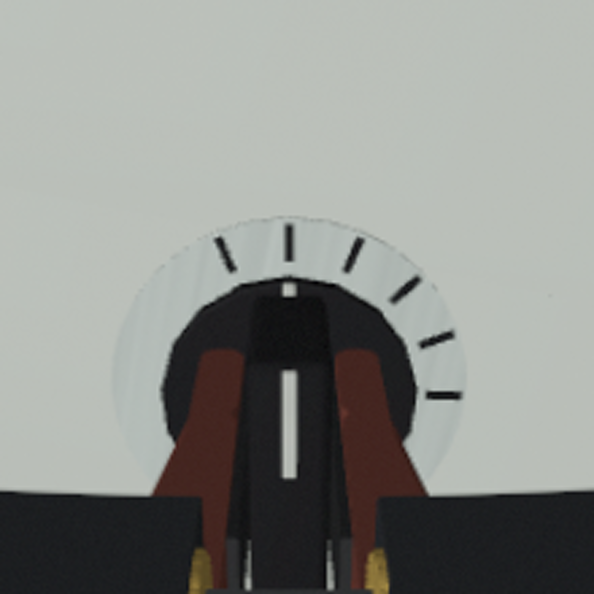

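The index at (289,290) is now exactly on the second mark, so that is one click. On to the second stop.

```bash
python3 -m handwheel '0 0 0 5 0 0 1;0 0 0 10 0 0 1;0 0 0 15 0 0 1;0 0 0 20 0 0 1;0 0 0 23 0 0 1' 35
python3 - <<'E'
from h import *
delta([557.6,48.4,70],yR(-50.5-45.8))
ci=wcap("w15")
overlay("w15",ci,(150,370,220,440),2.7,[],"ov15")
E
```

```text
time_s: 20.32
position: [558.0, 47.7, 70.9]
orientation: [-2.163, 0.126, 2.163]
force: [-1.1, -2.5, 5.1]
gripper_width: 0.143
t 20.32 pos [558.   47.7  70.9] q [ 0.03  0.01  1.59 -0.    1.55  1.71] F [-1.1 -2.5  5.1] M [-0.27  0.32  0.07] grip 0.143
shift cm [ 0.09 -0.07  0.05] |0.1| turn deg [-0.3 -0.  -0.1] |0.3|
```

View pics/ov15.png

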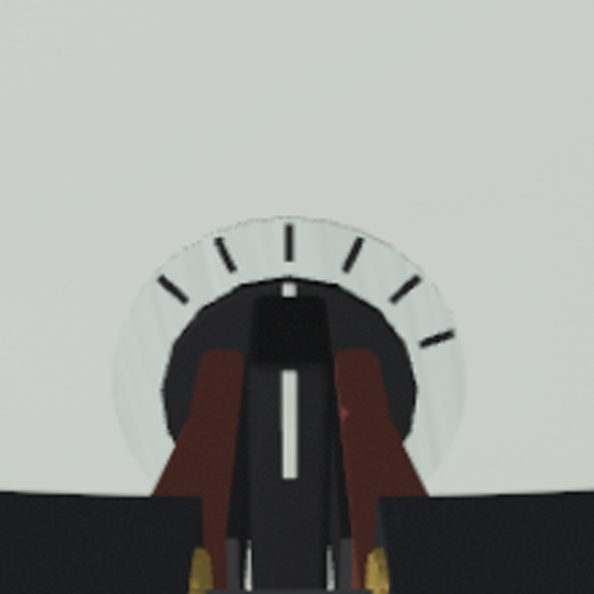

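The index is on the mark at (289,243), with two marks passed on its left. That is the second stop, one more to go.

```bash
python3 -m handwheel '0 0 0 5 0 0 1;0 0 0 10 0 0 1;0 0 0 15 0 0 1;0 0 0 20 0 0 1;0 0 0 22.5 0 0 1' 35
python3 -m handwheel '0 0 0 0 0 0 1;0 0 0 0 0 0 1;0 0 0 0 0 0 1;0 0 0 0 0 0 1;0 0 0 0 0 0 1' 35
python3 - <<'E'
from h import *
delta([557.6,48.4,70],yR(-50.5-68.75))
ci=wcap("w16")
overlay("w16",ci,(150,370,220,440),2.7,[],"ov16")
cv2.imwrite("pics/side16.png",cv2.cvtColor(snapshot("side"),cv2.COLOR_RGB2BGR))
cv2.imwrite("pics/scene16.png",cv2.cvtColor(snapshot("scene"),cv2.COLOR_RGB2BGR))
for n,cr in(("side",(225,315,235,345)),("scene",(170,260,320,430))): overlay(n+"16",None,cr,6,[],"ov16"+n)
E
```

```text
time_s: 21.0
position: [557.9, 47.2, 70.9]
orientation: [-1.938, 0.505, 1.938]
force: [-2.2, -3.6, 4.9]
gripper_width: 0.147
time_s: 21.62
position: [557.9, 47.1, 70.9]
orientation: [-1.939, 0.504, 1.939]
force: [-2.1, -3.7, 5.4]
gripper_width: 0.145
t 21.62 pos [557.9  47.1  70.9] q [ 0.03  0.01  1.59 -0.    1.55  2.1 ] F [-2.1 -3.7  5.4] M [-0.5   0.45  0.02] grip 0.145
shift cm [ 0.09 -0.1   0.09] |0.2| turn deg [ 0.3 -0.  -0.1] |0.3|
```

View pics/ov16.png

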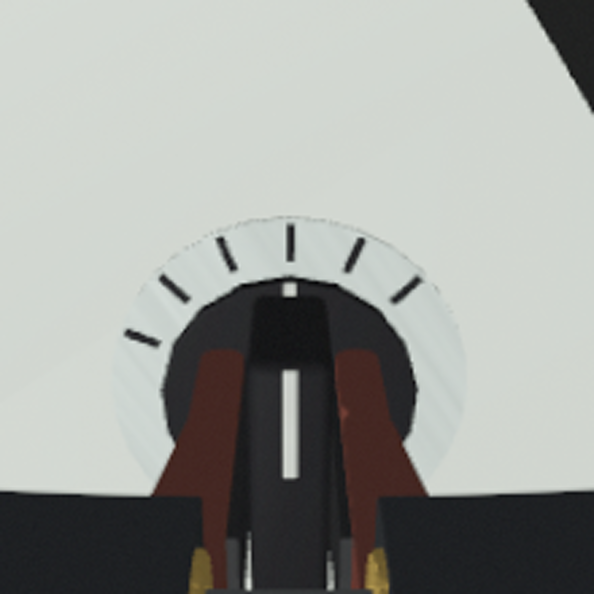

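View pics/ov16side.png

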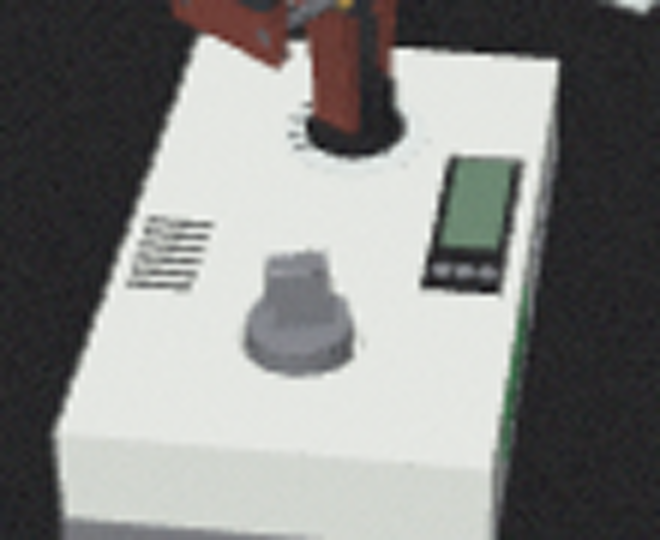

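View pics/ov16scene.png

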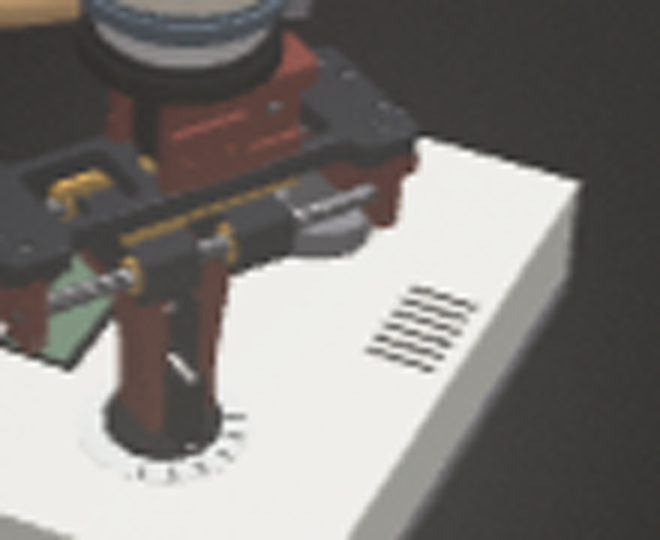

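The index is on the fourth mark at (290,243), three marks past home, which is the third stop. One last check that the cap is fully home.

Run:
```python
from h import *
D=camera_info("side")
a=np.radians(20);C=rotz(a)
o=np.array([544.2,197.8,50.])
dk=pose2(551.0,123.1,RD[2],[[-90,150,60],[90,150,60],[90,-150,60],[-90,-150,60],[-90,150,60]])
overlay("side16",D,(255,305,260,325),11,cappts(o,C)+[dk],"ov17")
```

```text
(no output)
```

View pics/ov17.png

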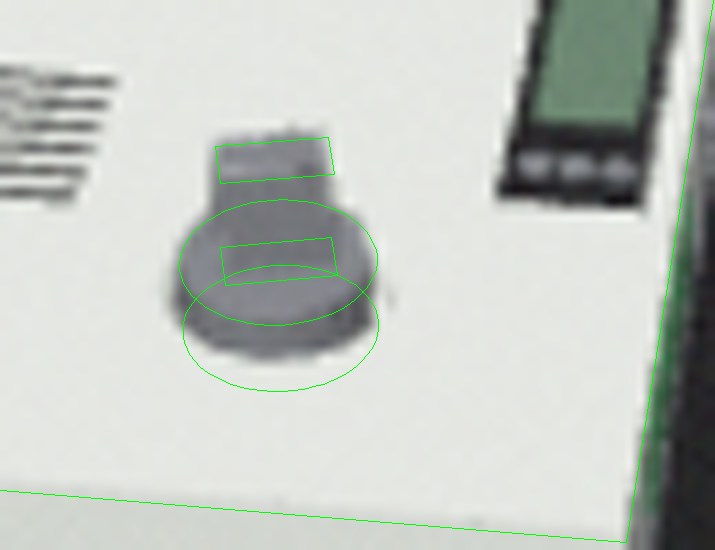

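Run:
```python
from rig import *
sign_off(); s=get_state();print(s["time_s"],s["gripper_width"],s["force"].round(1))
```

```text
the job is handed in; nothing more can be done
the job is handed in; nothing more can be done
```

The cap is in the reader's well, rim down and let go. The gripper is holding the knob at its third stop, and I handed the job in at about 22 s. The sign-off gives no verdict, so this rests on my own last checks.

**Cap:** I took the largest cap, the one on the rest, by its tab, turned it upright and lowered it into the well. On the way down it touched the far wall (about 4 N), so I moved it back about 1 mm and the sideways force dropped. It then met the well floor with 5 N and stayed put on release. In the side view it stands flat, with about 9 mm of the 20 mm cup above the deck; 10 mm is expected when fully home.

**Knob:** I gripped the bar, turned it clockwise one stop per move, and checked the index mark after each stop. It now sits on the mark for the third stop. The tool has turned about 68.5°, against 68.75° for 1.2 rad. The bar is held at 12.7 mm opening with a 35 N grip setting.

**Disagreements:**
- My camera estimates of the well and knob differed by up to about 4 mm between views, so I placed the cap by wrist view and by feel.
- The fingers ended about 2 mm lower at the well floor than my grasp estimate predicted. I put this down to where the tab was gripped.
- I made no last check on the bench objects beyond the reader.

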